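Fill the sample tray and split the nested beakers

ROBOT

A 6-joint arm with a two-finger parallel gripper is mounted at the origin on a cart in front of the work surface, level with it; the furniture and walls round the work are solid. World frame = base frame: x ahead of the robot, y to its left, z up, the work surface at z = 0. Lengths are in mm, angles in degrees, forces in N, time in s.
With the tool pointing down it reaches from about 275 to 1000 mm from the base axis. Payload 8.4 kg.
Tool frame: the origin (TCP) lies at the very end of the fingers, on their centre line; the grasp point (between the pads) lies 19 mm behind it; z points along the fingers, y is the line along which they close (so a half turn about z gives the same grasp; the last joint's range is limited). The gripper opens to 85 mm and grips with 20 to 120 N. Pads are 22 mm wide; open, the fingers measure 114 mm over their backs; the gripper's body (76 mm by 85 mm) begins 54 mm behind the grasp point. The pads swing forward as they close: fully open they stand 13 mm farther back than shut.
Start: joints at [-69.523, 20.225, 93.587, -0, 66.188, -0.138], TCP at [220.053, -584.983, 231.281] pointing down, gripper open.
Joint ranges: [-150.9, 150.9], [-52.94, 120.26], [3.33, 152.33], [-74.26, 254.26], [0, 154.13], [-172.89, 172.89]. Speed limits (degrees/s): [127.2, 127.2, 159.86, 180, 180, 180].

INTERFACE

Orientations are given as a 3x3 rotation matrix whose columns are the frame's x, y, z axes.
In Python, from cell import manip gives the robot as it stands.
- The arm moves only by the shell command python3 -m handwheel 'ROWS'. ROWS is JSON, a list of rows, each an object of numbers: "ax", "ay", "az": the turn, a rotation vector about the world's x, y, z in rad; "tx", "ty", "tz": the shift along the world's x, y, z in m; "claw": the finger opening in m, from 0 to 0.0854. A call has 1 to 8 rows; each row is the pose to reach, as a shift and turn from the pose commanded when the call began; what a row does not reach only later rows make up. A row lasts 1/8 s, in which the tool goes at most 62.5 mm and 10.7 degrees, less where a joint would pass 70% of its speed; a pose out of reach is approached as far as the arm can. A call with a gripper value outside its range is refused whole. The fingers move at their own pace and stop on an object; the grip force is fixed at half the most. Time passes only in rows, so rows that repeat a pose let the fingers close. It gives the time, the measured TCP pose, the force, the opening and the grip force at its end, in the units of the state.
- manip.get_state(): the state, without advancing time (a new reading comes with each control period).
- manip.read_camera(name): name is "scene" or "top" or "wrist"; returns a dict with "image" (420x560x3 uint8, red, green, blue), "z_map" (420x560 float32, mm along the optical axis (not along the pixel's ray), 0 where there is no reading), "K" (3x3 intrinsics, pixels), "extrinsics" (4x4, takes a point from camera to world coordinates). Camera axes: x right, y down, z forward; pixel columns grow to the right and rows downward; lengths in mm; the calibration is good to about 2 mm. A picture is of the moment at which its call begins.
- manip.sign_off(): hands the job in; it is judged then, once.
The state is a dict: "time": time; "joint_pos": joint angles; "joint_velocities": joint speeds; "effort": joint torques, N m; "eef_pos": TCP position; "eef_rot": TCP orientation; "ft_force": force on the tool from outside, world axes, zero at the start; "ft_torque": the same for the moment, N m; "width": finger opening in mm; "gripper_force": force on a finger pad.
Only numpy, scipy, OpenCV 4.12 (cv2) and the standard library are available. Lean on these libraries where they do the work, as an engineer would, in place of code of your own. Each camera call takes 0.05 s, during which the arm holds its last target. There are 200 camera calls.

TASK

Make up the sample tray from the things standing near it (not those at the back of the bench): stand the red-capped vial in the red insert and the blue-capped vial in the blue insert, part the two nested beakers, and stand the small yellow one in the white insert with the smaller pocket and the large green one in the white insert with the larger pocket. Each must stand upright on the floor of its pocket. The white-capped vial and the lidded metal dish do not belong: leave them where they stand, and tip nothing over.

Things in the scene. Friction and masses are not known exactly. Their poses are not given: they have to be found in the camera images.
- vial_red: glass sample vial with grains in it, standing upright; body 33 mm diameter up to 62 mm, shoulder, then a red screw cap 29 mm diameter, 78 mm high in all, 42 to 84 g; stands near the tray, not in the group at the back. Origin: centre of the underside, z up.
- vial_blue: glass sample vial with grains in it, standing upright; body 33 mm diameter up to 62 mm, shoulder, then a blue screw cap 29 mm diameter, 78 mm high in all, 42 to 84 g; stands near the tray, not in the group at the back. Origin: centre of the underside, z up.
- vial_white: glass sample vial with grains in it, standing upright; body 33 mm diameter up to 62 mm, shoulder, then a white screw cap 29 mm diameter, 78 mm high in all, 42 to 84 g; stands near the tray, not in the group at the back. Origin: centre of the underside, z up. A look-alike that stays where it is.
- beaker_large: wide green plastic beaker, open, upright: 45 mm high, outside diameter 51 mm at the foot and 58 mm at the rim, a thin bead round the rim, wall 2.5 mm, floor 3 mm thick, 70 to 140 g. At the start the yellow beaker stands loosely in it and sticks 38 mm out of its mouth. Origin: centre of the underside, z up (its yaw means nothing).
- beaker_small: narrow tall yellow plastic beaker, open, upright: 80 mm high, outside diameter 38 mm at the foot and 45 mm at the rim, a thin bead round the rim, wall 2.5 mm, 28 to 56 g. At the start it stands inside the green beaker on its floor, so its own rim is 83 mm above the worktop and the green rim 45 mm above it; up to 3 mm of play. Origin: centre of the underside, z up (its yaw means nothing).
- lidded_dish: round aluminium dish with a slip lid, 53 mm diameter, 23 mm high, closed. A look-alike that stays where it is. Origin: centre of the underside, z up.
- insert_red: bright red insert, 84 mm square, 10 mm high, fixed in a low grey tray; round pocket in its middle 50 mm in diameter, 6 mm deep with a black floor (4 mm above the underside). For the red-capped vial. Origin: centre of the underside, 5 mm above the worktop, z up, x and y along its sides. The four inserts form a two by two square, 86 mm from centre to centre; which lies where changes.
- insert_blue: bright blue insert, 84 mm square, 10 mm high, fixed in a low grey tray; round pocket in its middle 50 mm in diameter, 6 mm deep with a black floor (4 mm above the underside). For the blue-capped vial. Origin: centre of the underside, 5 mm above the worktop, z up, x and y along its sides. The four inserts form a two by two square, 86 mm from centre to centre; which lies where changes.
- insert_large: white insert, 84 mm square, 10 mm high, fixed in a low grey tray; round pocket in its middle 70 mm in diameter, 6 mm deep with a black floor (4 mm above the underside). The larger white pocket, for the large green beaker. Origin: centre of the underside, 5 mm above the worktop, z up, x and y along its sides. The four inserts form a two by two square, 86 mm from centre to centre; which lies where changes.
- insert_small: white insert, 84 mm square, 10 mm high, fixed in a low grey tray; round pocket in its middle 54 mm in diameter, 6 mm deep with a black floor (4 mm above the underside). The smaller white pocket, for the small yellow beaker. Origin: centre of the underside, 5 mm above the worktop, z up, x and y along its sides. The four inserts form a two by two square, 86 mm from centre to centre; which lies where changes.
There are look-alikes about, which are no part of the job. Of the things shaped like the beaker_large, the green one is meant.

How it is judged:
By the outcome, as a careful person would: the job done as asked, in the order asked, and still so for the second after the job is handed in, with the robot touching nothing.
It also fails if it takes over 112 s, if anything falls off the work surface, if the arm or the gripper's body presses on something with over 40 N, if the wrist force passes 120 N, or if a joint passes its speed limit or range.

## Working session

There is one attempt and no reset: what is moved stays moved. The work goes in short steps, Python scripts to look and compute and a shell command to move; the robot and the scene stay as the last step left them, time stands still between calls to the robot, and variables do not carry over. Pictures are saved under pics/ and viewed, at most 14 in all, crops included, and the job is handed in when it is done.

```bash
mkdir -p pics; ls; python3 - <<'E'
from cell import manip
import cv2,numpy as np
for n in ("top","scene"):
    c=manip.read_camera(n); cv2.imwrite(f"pics/{n}0.png",c["image"][:,:,::-1]); np.savez(f"{n}0.npz",**c)
    print(n,c["K"].round(1).tolist(),c["extrinsics"].round(3).tolist())
s=manip.get_state();print(s)
E
```

```text
pics
top [[519.8, 0.0, 283.4], [0.0, 519.8, 203.1], [0.0, 0.0, 1.0]] [[-0.006, -0.998, 0.057, 416.761], [-1.0, 0.006, 0.003, -2.039], [-0.003, -0.057, -0.998, 1783.157], [0.0, 0.0, 0.0, 1.0]]
scene [[526.2, 0.0, 285.2], [0.0, 526.2, 209.0], [0.0, 0.0, 1.0]] [[-0.725, -0.519, 0.452, -114.839], [-0.689, 0.555, -0.467, 679.889], [-0.009, -0.65, -0.76, 1167.009], [0.0, 0.0, 0.0, 1.0]]
{'time': 0.1, 'joint_pos': array([-6.95225758e+01,  2.02594957e+01,  9.36238979e+01,  1.07929050e-05,
        6.61876006e+01, -1.39071955e-01]), 'joint_velocities': array([-0.02585287, -0.08143597, -0.09239366,  0.03275223,  0.0070763 ,
       -0.04742376]), 'effort': array([ 3.72195354e-04, -6.06358981e+01, -3.42814386e+01,  1.37033053e-04,
        4.05962506e-03, -7.47365817e-06]), 'eef_pos': array([ 219.90771057, -584.58926812,  230.63294644]), 'eef_rot': array([[ 9.35958225e-01,  3.52110797e-01, -4.33316911e-04],
       [ 3.52111063e-01, -9.35957505e-01,  1.16084493e-03],
       [ 3.17981703e-06, -1.23907803e-03, -9.99999232e-01]]), 'ft_force': array([-0.2108426 , -0.44898999, -0.82035881]), 'ft_torque': array([ 0.00094   , -0.01317782,  0.05775138]), 'gripper_force': 0.0, 'width': 84.8347755166659}
```

View pics/top0.png

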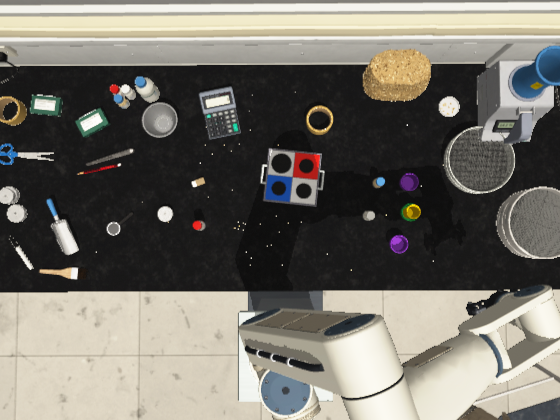

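View pics/scene0.png

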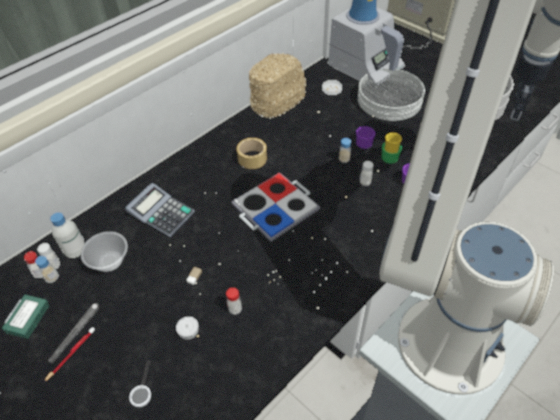

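The top view shows the tray at (293,177), with blue and white-left inserts nearer the robot and white/red farther away. The red vial is at (198,225), the blue vial at (379,182) and the white vial at (368,215). The nested beakers are at (411,212), with purple decoys at (409,182) and (399,244), and the dish is at (165,214). The scene view agrees.

```bash
cat > h.py <<'E'
import numpy as np,cv2
def ray(c,uv,z):
    E=c["extrinsics"];d=E[:3,:3]@np.linalg.solve(c["K"],[uv[0],uv[1],1.]);o=E[:3,3]
    return o+d*(z-o[2])/d[2]
def cloud(c):
    v,u=np.mgrid[:420,:560];Z=c["z_map"]
    p=np.stack([(u-c["K"][0,2])/c["K"][0,0]*Z,(v-c["K"][1,2])/c["K"][1,1]*Z,Z],-1)
    P=p@c["extrinsics"][:3,:3].T+c["extrinsics"][:3,3];P[Z==0]=np.nan;return P
def hsv(c): return cv2.cvtColor(c["image"],cv2.COLOR_RGB2HSV)
R={'red':((0,130,80),(9,255,255)),'blue':((95,90,70),(125,255,255)),'green':((45,120,40),(80,255,255)),'yellow':((20,120,60),(35,255,255)),'purple':((130,80,40),(160,255,255))}
def blobs(c,col,amin=8):
    lo,hi=R[col];H=hsv(c);m=cv2.inRange(H,lo,hi)
    if col=='red': m|=cv2.inRange(H,(172,130,80),(180,255,255))
    n,l,s,ce=cv2.connectedComponentsWithStats(m)
    return [(s[i,4],ce[i],l==i) for i in range(1,n) if s[i,4]>=amin]
E
python3 - <<'E'
from h import *
for n in("top","scene"):
    c=dict(np.load(n+"0.npz"));P=cloud(c)
    for col in R:
        for a,ce,m in blobs(c,col):
            q=np.nanmedian(P[m],0)
            if a>2500 or not(0<q[0]<900): continue
            z={'red':78,'blue':78,'green':45,'yellow':83,'purple':45}[col]
            if a>250 and col in('red','blue'): z=15
            print(n,col,a,ce.round(1),q.round(0),'ray z',z,ray(c,ce,z).round(0)[:2],'zmax',np.nanmax(P[m][:,2]).round())
    if n=="top":
        g=cv2.cvtColor(c["image"],cv2.COLOR_RGB2GRAY)
        # black pockets within tray
        k=cv2.inRange(g[150:207,264:324],0,45);N,l,s,ce=cv2.connectedComponentsWithStats(k)
        for i in range(1,N):
            if 60<s[i,4]<700: print('pocket',s[i],(ce[i]+[264,150]).round(1),ray(c,ce[i]+[264,150],9).round(1))
E
```

```text
top red 454 [306.1 165.4] [647. -75.  14.] ray z 15 [646. -75.] zmax 29.0
top red 92 [101.1 168.7] [640. 626.   7.] ray z 78 [631. 604.] zmax 19.0
top red 74 [196.6 224.7] [444. 288.  77.] ray z 78 [444. 288.] zmax 90.0
top blue 1545 [538.4  72.8] [ 877. -733.  293.] ray z 15 [ 962. -880.] zmax 378.0
top blue 65 [117.6  98.3] [868. 554.  77.] ray z 78 [866. 553.] zmax 85.0
top blue 213 [  7.8 153.7] [694. 951.   7.] ray z 78 [683. 914.] zmax 19.0
top blue 477 [278.1 188. ] [569.  21.  14.] ray z 15 [569.  21.] zmax 29.0
top blue 68 [380.1 181. ] [ 584. -316.   76.] ray z 78 [ 584. -316.] zmax 84.0
top blue 99 [ 51.1 206.3] [511. 788.  32.] ray z 78 [508. 767.] zmax 43.0
top green 11 [ 59.7 105. ] [859. 771.  18.] ray z 45 [853. 759.] zmax 31.0
top green 9 [102.4 126.4] [782. 620.  26.] ray z 45 [779. 613.] zmax 29.0
top green 82 [406.4 212.7] [ 480. -411.   37.] ray z 45 [ 481. -408.] zmax 53.0
top yellow 48 [536.   85.3] [ 837. -730.  304.] ray z 83 [ 899. -837.] zmax 322.0
top yellow 75 [ 13.5 116.2] [804. 914.  46.] ray z 83 [807. 895.] zmax 62.0
top yellow 126 [319.4 121.1] [ 784
[... 1075 characters left out ...]
 852. -713.  240.] ray z 15 [ 1094. -1060.] zmax 283.0
scene blue 92 [345.3 142. ] [ 588. -315.   73.] ray z 78 [ 585. -309.] zmax 83.0
scene blue 611 [273.1 220.2] [567.  26.  13.] ray z 15 [567.  26.] zmax 23.0
scene blue 129 [ 57.5 219. ] [899. 467. 136.] ray z 78 [957. 456.] zmax 142.0
scene blue 98 [ 41.7 261.6] [862. 557.  77.] ray z 78 [862. 557.] zmax 84.0
scene green 201 [390.  155.3] [ 473. -401.   22.] ray z 45 [ 468. -386.] zmax 49.0
scene yellow 297 [392.4 141.6] [ 489. -422.   63.] ray z 83 [ 478. -403.] zmax 87.0
scene purple 400 [364.7 136.5] [ 592. -425.   21.] ray z 45 [ 577. -401.] zmax 50.0
scene purple 98 [404.2 171.3] [ 404. -382.   20.] ray z 45 [ 396. -359.] zmax 47.0
```

Positions agree to a few mm across both views. Pocket centres: large white (656,11), red (646,-75), blue (570,20), small white (561,-65). The pitch comes out at 86 mm, as specified. First, the red vial at (444,289).

```bash
python3 -m handwheel '[{"tx":0.014,"ty":0.055,"claw":0.06},{"tx":0.028,"ty":0.11,"claw":0.06},{"tx":0.042,"ty":0.165,"claw":0.06},{"tx":0.056,"ty":0.22,"claw":0.06},{"tx":0.07,"ty":0.275,"claw":0.06},{"tx":0.084,"ty":0.33,"claw":0.06},{"tx":0.098,"ty":0.385,"claw":0.06},{"tx":0.112,"ty":0.437,"claw":0.06}]'; python3 -m handwheel '[{"tx":0.014,"ty":0.055,"claw":0.06},{"tx":0.028,"ty":0.11,"claw":0.06},{"tx":0.042,"ty":0.165,"claw":0.06},{"tx":0.056,"ty":0.22,"claw":0.06},{"tx":0.07,"ty":0.275,"claw":0.06},{"tx":0.084,"ty":0.33,"claw":0.06},{"tx":0.098,"ty":0.385,"claw":0.06},{"tx":0.112,"ty":0.437,"claw":0.06}]'
```

```text
validation failed for argument at $[0]...
validation failed for argument at $[0]...
```

```bash
python3 -m handwheel '[{"ax":0,"ay":0,"az":0,"tx":0.014,"ty":0.055,"tz":0,"claw":0.06},{"ax":0,"ay":0,"az":0,"tx":0.028,"ty":0.11,"tz":0,"claw":0.06},{"ax":0,"ay":0,"az":0,"tx":0.042,"ty":0.165,"tz":0,"claw":0.06},{"ax":0,"ay":0,"az":0,"tx":0.056,"ty":0.22,"tz":0,"claw":0.06},{"ax":0,"ay":0,"az":0,"tx":0.07,"ty":0.275,"tz":0,"claw":0.06},{"ax":0,"ay":0,"az":0,"tx":0.084,"ty":0.33,"tz":0,"claw":0.06},{"ax":0,"ay":0,"az":0,"tx":0.098,"ty":0.385,"tz":0,"claw":0.06},{"ax":0,"ay":0,"az":0,"tx":0.112,"ty":0.437,"tz":0,"claw":0.06}]'
```

```text
time: 1.1
eef_pos: [332.0, -146.2, 231.3]
eef_rot: [[0.936, 0.352, 0.0], [0.352, -0.936, -0.0], [0.0, 0.0, -1.0]]
ft_force: [0.2, 0.3, 0.6]
width: 60.0
gripper_force: 0.0
```

```bash
python3 -m handwheel '[{"ax":0,"ay":0,"az":0,"tx":0.014,"ty":0.055,"tz":0,"claw":0.06},{"ax":0,"ay":0,"az":0,"tx":0.028,"ty":0.11,"tz":0,"claw":0.06},{"ax":0,"ay":0,"az":0,"tx":0.042,"ty":0.165,"tz":0,"claw":0.06},{"ax":0,"ay":0,"az":0,"tx":0.056,"ty":0.22,"tz":0,"claw":0.06},{"ax":0,"ay":0,"az":0,"tx":0.07,"ty":0.275,"tz":0,"claw":0.06},{"ax":0,"ay":0,"az":0,"tx":0.084,"ty":0.33,"tz":0,"claw":0.06},{"ax":0,"ay":0,"az":0,"tx":0.098,"ty":0.385,"tz":-0.02,"claw":0.06},{"ax":0,"ay":0,"az":0,"tx":0.112,"ty":0.435,"tz":-0.05,"claw":0.06}]'; python3 - <<'E'
from h import *
from cell import manip
c=manip.read_camera("wrist");cv2.imwrite("pics/w1.png",c["image"][:,:,::-1]);P=cloud(c)
print(c["extrinsics"].round(2).tolist(),manip.get_state()["eef_pos"])
for a,ce,m in blobs(c,'red',60):
    q=P[m];q=q[q[:,2]>np.nanmax(q[:,2])-8];print(a,ce,ray(c,ce,78),np.nanmedian(q,0))
    k=m.astype(np.uint8);(u,v),r=cv2.minEnclosingCircle(np.argwhere(m)[:,::-1].astype(np.float32));print(u,v,r,ray(c,(u,v),78))
E
```

```text
time: 2.1
eef_pos: [444.8, 289.6, 181.3]
eef_rot: [[0.936, 0.353, 0.002], [0.353, -0.936, 0.001], [0.002, -0.0, -1.0]]
ft_force: [0.5, 0.3, 1.1]
width: 60.1
gripper_force: 0.0
[[0.35, -0.89, -0.28, 517.83], [-0.94, -0.34, -0.11, 316.29], [-0.0, 0.3, -0.95, 324.59], [0.0, 0.0, 0.0, 1.0]] [444.84997804 293.38150461 176.89144865]
1307 [276.12318286 202.43687835] [446.4405823  288.54479464  78.        ] [446.21202006 288.63626986  78.65758744]
276.40655517578125 202.0607452392578 21.107757568359375 [446.77878481 288.45364435  78.        ]
```

View pics/w1.png

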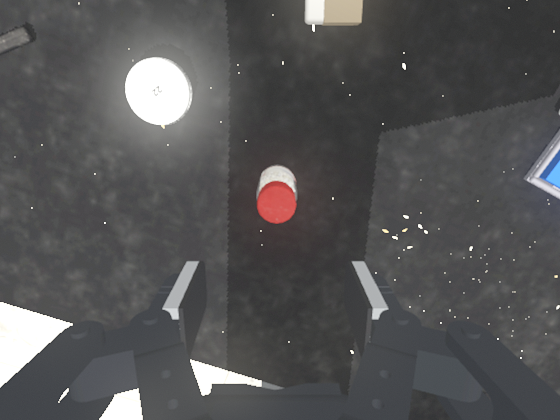

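The wrist view shows the red cap at (276,202), between and ahead of the fingers, giving a vial position of (446.5,288.5), cap top 78 mm as specified. The nearest other thing is the dish at (158,91), well clear. I'll descend and grip.

```bash
python3 -m handwheel '[{"ax":0,"ay":0,"az":0,"tx":0.0025,"ty":0.0015,"tz":-0.03,"claw":0.06},{"ax":0,"ay":0,"az":0,"tx":0.0025,"ty":0.0015,"tz":-0.07,"claw":0.06},{"ax":0,"ay":0,"az":0,"tx":0.0025,"ty":0.0015,"tz":-0.11,"claw":0.06},{"ax":0,"ay":0,"az":0,"tx":0.0025,"ty":0.0015,"tz":-0.14,"claw":0.06},{"ax":0,"ay":0,"az":0,"tx":0.0025,"ty":0.0015,"tz":-0.155,"claw":0.06},{"ax":0,"ay":0,"az":0,"tx":0.0025,"ty":0.0015,"tz":-0.155,"claw":0.04},{"ax":0,"ay":0,"az":0,"tx":0.0025,"ty":0.0015,"tz":-0.155,"claw":0.025},{"ax":0,"ay":0,"az":0,"tx":0.0025,"ty":0.0015,"tz":-0.155,"claw":0.025}]'
```

```text
time: 3.15
eef_pos: [447.3, 288.9, 27.4]
eef_rot: [[0.936, 0.352, 0.002], [0.352, -0.936, 0.001], [0.002, -0.0, -1.0]]
ft_force: [-0.5, -0.5, -0.8]
width: 30.7
gripper_force: 59.3
```

Gripped: 59 N, about the vial's width. I'll lift it and carry it to the red insert.

```bash
python3 -m handwheel '[{"ax":0,"ay":0,"az":0,"tx":0,"ty":0,"tz":0.02,"claw":0.025},{"ax":0,"ay":0,"az":0,"tx":0,"ty":0,"tz":0.05,"claw":0.025},{"ax":0,"ay":0,"az":0,"tx":0.01,"ty":-0.02,"tz":0.08,"claw":0.025},{"ax":0,"ay":0,"az":0,"tx":0.03,"ty":-0.055,"tz":0.09,"claw":0.025},{"ax":0,"ay":0,"az":0,"tx":0.052,"ty":-0.095,"tz":0.09,"claw":0.025},{"ax":0,"ay":0,"az":0,"tx":0.074,"ty":-0.135,"tz":0.09,"claw":0.025},{"ax":0,"ay":0,"az":0,"tx":0.096,"ty":-0.175,"tz":0.09,"claw":0.025},{"ax":0,"ay":0,"az":0,"tx":0.118,"ty":-0.215,"tz":0.09,"claw":0.025}]' && python3 -m handwheel '[{"ax":0,"ay":0,"az":0,"tx":0.022,"ty":-0.04,"tz":0,"claw":0.025},{"ax":0,"ay":0,"az":0,"tx":0.044,"ty":-0.08,"tz":0,"claw":0.025},{"ax":0,"ay":0,"az":0,"tx":0.064,"ty":-0.115,"tz":0,"claw":0.025},{"ax":0,"ay":0,"az":0,"tx":0.076,"ty":-0.138,"tz":0,"claw":0.025},{"ax":0,"ay":0,"az":0,"tx":0.082,"ty":-0.1485,"tz":0,"claw":0.025},{"ax":0,"ay":0,"az":0,"tx":0.082,"ty":-0.1485,"tz":0,"claw":0.025}]'; python3 - <<'E'
from h import *
from cell import manip
c=manip.read_camera("wrist");cv2.imwrite("pics/w2.png",c["image"][:,:,::-1]);P=cloud(c)
print(manip.get_state()["eef_pos"])
for col in('red','blue'):
  for a,ce,m in blobs(c,col,60):
    q=P[m];print(col,a,ce,np.nanmedian(q,0),np.nanmax(q[:,2]))
g=c["image"].max(2);k=cv2.inRange(g,0,60);N,l,s,ce=cv2.connectedComponentsWithStats(k)
for i in range(1,N):
    if s[i,4]>800: print('dark',s[i],ce[i].round(),ray(c,ce[i],9).round(1))
E
```

```text
time: 4.15
eef_pos: [565.5, 72.2, 117.3]
eef_rot: [[0.936, 0.352, 0.001], [0.352, -0.936, 0.0], [0.001, 0.0, -1.0]]
ft_force: [0.0, -0.5, 0.0]
width: 30.7
gripper_force: 59.5
time: 4.9
eef_pos: [646.4, -74.9, 116.3]
eef_rot: [[0.936, 0.352, -0.0], [0.352, -0.936, 0.0], [-0.0, -0.0, -1.0]]
ft_force: [-0.9, -0.3, -0.5]
width: 31.1
gripper_force: 59.6
[646.06688031 -74.23947417 116.19261571]
red 7963 [275.92640964 188.88346101] [663.61699839 -63.61577243  15.47249187] 96.85430038442163
red 7138 [275.70383861 342.33230597] [650.59197245 -74.40565909 167.66710793] 192.16270770028814
blue 9020 [119.08847007 248.49290466] [574.63111301  23.54176971  15.42034461] 163.75718726808245
blue 96 [555.22916667 404.89583333] [ 592.73693332 -304.23981347   64.2564357 ] 199.0471935447968
dark [     0      0    560    420 107020] [288. 208.] [645.4 -86.    9. ]
dark [ 389    0   95   57 2060] [436.  26.] [ 792.1 -129.9    9. ]
dark [ 145  349  115   71 4330] [196. 393.] [456.9 -72.1   9. ]
```

View pics/w2.png

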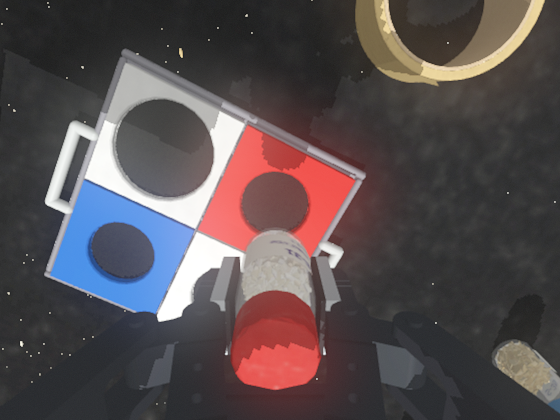

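The wrist view shows the red vial upright in the fingers, with the red pocket centred at about (275,203). The blue pocket is at about (122,250) and the large white one at about (164,148).

```bash
python3 - <<'E'
from h import *
from cell import manip
c=manip.read_camera("wrist")
g=c["image"].max(2)
for n,(u,v) in dict(red=(275,203),blue=(122,250),large=(164,148)).items():
    m=cv2.inRange(g,0,75)
    w=np.zeros_like(m);cv2.circle(w,(u,v),60,255,-1);m&=w
    N,l,s,ce=cv2.connectedComponentsWithStats(m);i=l[v,u]
    k=(l==i).astype(np.uint8);ct=max(cv2.findContours(k,0,2)[0],key=cv2.contourArea)
    e=cv2.fitEllipse(cv2.convexHull(ct));print(n,s[i],e,ray(c,e[0],12).round(1))
E
```

```text
Traceback (most recent call last):
cv2.error: OpenCV(4.12.0) /io/opencv/modules/imgproc/src/shapedescr.cpp:361: error: (-201:Incorrect size of input array) There should be at least 5 points to fit the ellipse in function 'fitEllipseNoDirect'
```

```bash
python3 - <<'E'
from h import *
from cell import manip
c=manip.read_camera("wrist")
for n,uv in dict(red=(275,203),blue=(122.5,250.5),large=(164,148)).items(): print(n,ray(c,uv,12).round(1))
E
```

```text
red [646.4 -74.5  12. ]
blue [570.4  20.4  12. ]
large [656.7  11.4  12. ]
```

This matches the top view within 1 mm, so I'll set the vial down.

```bash
python3 -m handwheel '[{"ax":0,"ay":0,"az":0,"tx":0,"ty":0,"tz":-0.025,"claw":0.025},{"ax":0,"ay":0,"az":0,"tx":0,"ty":0,"tz":-0.055,"claw":0.025},{"ax":0,"ay":0,"az":0,"tx":0,"ty":0,"tz":-0.07,"claw":0.025},{"ax":0,"ay":0,"az":0,"tx":0,"ty":0,"tz":-0.077,"claw":0.025},{"ax":0,"ay":0,"az":0,"tx":0,"ty":0,"tz":-0.08,"claw":0.025},{"ax":0,"ay":0,"az":0,"tx":0,"ty":0,"tz":-0.081,"claw":0.025},{"ax":0,"ay":0,"az":0,"tx":0,"ty":0,"tz":-0.081,"claw":0.025}]'
```

```text
time: 5.92
eef_pos: [647.0, -74.9, 36.1]
eef_rot: [[0.936, 0.352, 0.001], [0.352, -0.936, 0.0], [0.001, 0.0, -1.0]]
ft_force: [-0.2, 1.6, 2.4]
width: 31.0
gripper_force: 59.9
```

```bash
python3 -m handwheel '[{"ax":0,"ay":0,"az":0,"tx":0,"ty":0,"tz":0,"claw":0.04},{"ax":0,"ay":0,"az":0,"tx":0,"ty":0,"tz":0,"claw":0.06},{"ax":0,"ay":0,"az":0,"tx":0,"ty":0,"tz":0,"claw":0.06},{"ax":0,"ay":0,"az":0,"tx":0,"ty":0,"tz":0.02,"claw":0.06},{"ax":0,"ay":0,"az":0,"tx":0,"ty":0,"tz":0.06,"claw":0.06},{"ax":0,"ay":0,"az":0,"tx":0,"ty":0,"tz":0.11,"claw":0.06},{"ax":0,"ay":0,"az":0,"tx":0,"ty":0,"tz":0.14,"claw":0.06},{"ax":0,"ay":0,"az":0,"tx":-0.005,"ty":-0.02,"tz":0.145,"claw":0.06}]' && python3 -m handwheel '[{"ax":0,"ay":0,"az":0,"tx":-0.013,"ty":-0.05,"tz":0,"claw":0.06},{"ax":0,"ay":0,"az":0,"tx":-0.026,"ty":-0.1,"tz":0,"claw":0.06},{"ax":0,"ay":0,"az":0,"tx":-0.04,"ty":-0.15,"tz":0,"claw":0.06},{"ax":0,"ay":0,"az":0,"tx":-0.051,"ty":-0.195,"tz":0,"claw":0.06},{"ax":0,"ay":0,"az":0,"tx":-0.057,"ty":-0.219,"tz":0,"claw":0.06},{"ax":0,"ay":0,"az":0,"tx":-0.057,"ty":-0.219,"tz":0,"claw":0.06}]'; python3 - <<'E'
from h import *
from cell import manip
c=manip.read_camera("wrist");cv2.imwrite("pics/w3.png",c["image"][:,:,::-1])
for a,ce,m in blobs(c,'blue',60): print(a,ce,ray(c,ce,78))
c=manip.read_camera("top");cv2.imwrite("pics/t1.png",cv2.resize(c["image"][130:280,240:440,::-1],None,fx=3,fy=3));P=cloud(c)
for a,ce,m in blobs(c,'red',20): print('top',a,ce,np.nanmedian(P[m],0))
E
```

```text
time: 6.92
eef_pos: [643.3, -94.9, 184.2]
eef_rot: [[0.935, 0.354, 0.006], [0.354, -0.935, -0.001], [0.005, 0.003, -1.0]]
ft_force: [-0.1, -0.3, -1.1]
width: 60.1
gripper_force: 0.0
time: 7.68
eef_pos: [583.4, -315.6, 179.7]
eef_rot: [[0.937, 0.35, -0.001], [0.35, -0.937, 0.0], [-0.001, -0.001, -1.0]]
ft_force: [0.3, -0.1, -0.4]
width: 60.0
gripper_force: 0.0
174 [277.33908046 183.26436782] [ 598.86881544 -312.37852752   78.        ]
top 73 [113.89041096  88.39726027] [901.12788318 566.80905249  76.37334627]
top 513 [306.16764133 165.13840156] [645.22237069 -75.39931819  15.02336567]
top 93 [100.90322581 168.74193548] [640.16831943 626.57908568   5.739607  ]
```

View pics/w3.png

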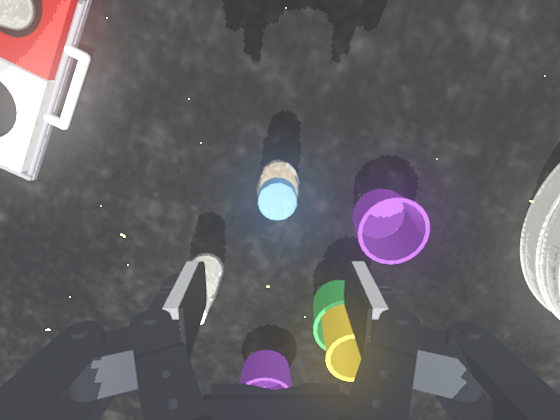

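View pics/t1.png

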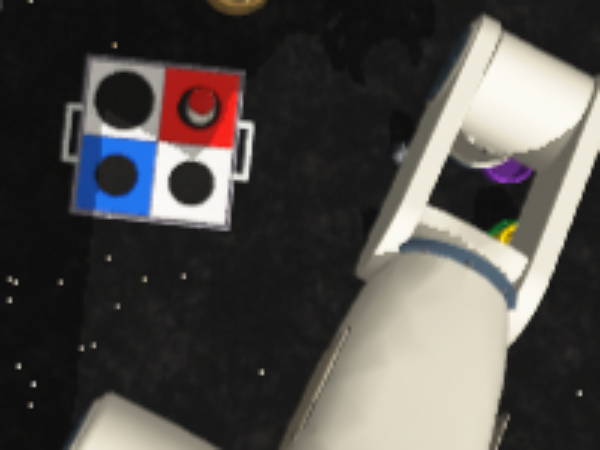

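The top crop shows the red vial standing in the red pocket, at (200,103). In the wrist view the blue cap is centred at (277,200), the white vial at (205,285) and a purple beaker at (393,228). I'll cast a ray from the cap's true centre, since the mask caught only part of it.

```bash
python3 - <<'E'
from h import *
from cell import manip
c=manip.read_camera("wrist")
print(ray(c,(277.5,200),78),ray(c,(277.5,178),78), manip.get_state()["eef_pos"])
for uv in [(343,358),(393,229)]: print(ray(c,uv,83),ray(c,uv,45))
E
```

```text
[ 588.16878081 -314.62785428   78.        ] [ 603.29901693 -308.91939669   78.        ] [ 584.59717117 -312.97902308  179.99809135]
[ 482.01428868 -411.88450934   83.        ] [ 454.19149616 -431.69179631   45.        ]
[ 598.37245784 -399.71433431   83.        ] [ 588.97251686 -417.59473183   45.        ]
```

```bash
python3 -m handwheel '[{"ax":0,"ay":0,"az":0,"tx":0.0025,"ty":-0.001,"tz":-0.03,"claw":0.06},{"ax":0,"ay":0,"az":0,"tx":0.0025,"ty":-0.001,"tz":-0.07,"claw":0.06},{"ax":0,"ay":0,"az":0,"tx":0.0025,"ty":-0.001,"tz":-0.11,"claw":0.06},{"ax":0,"ay":0,"az":0,"tx":0.0025,"ty":-0.001,"tz":-0.14,"claw":0.06},{"ax":0,"ay":0,"az":0,"tx":0.0025,"ty":-0.001,"tz":-0.154,"claw":0.06},{"ax":0,"ay":0,"az":0,"tx":0.0025,"ty":-0.001,"tz":-0.154,"claw":0.04},{"ax":0,"ay":0,"az":0,"tx":0.0025,"ty":-0.001,"tz":-0.154,"claw":0.025},{"ax":0,"ay":0,"az":0,"tx":0.0025,"ty":-0.001,"tz":-0.154,"claw":0.025}]'
```

```text
time: 8.82
eef_pos: [587.9, -315.4, 27.7]
eef_rot: [[0.936, 0.352, 0.002], [0.352, -0.936, -0.001], [0.001, 0.002, -1.0]]
ft_force: [-0.7, 0.5, 0.3]
width: 31.2
gripper_force: 59.3
```

```bash
python3 -m handwheel '[{"ax":0,"ay":0,"az":0,"tx":0,"ty":0,"tz":0.02,"claw":0.025},{"ax":0,"ay":0,"az":0,"tx":0,"ty":0,"tz":0.05,"claw":0.025},{"ax":0,"ay":0,"az":0,"tx":0,"ty":0.015,"tz":0.08,"claw":0.025},{"ax":0,"ay":0,"az":0,"tx":-0.002,"ty":0.045,"tz":0.095,"claw":0.025},{"ax":0,"ay":0,"az":0,"tx":-0.004,"ty":0.085,"tz":0.095,"claw":0.025},{"ax":0,"ay":0,"az":0,"tx":-0.006,"ty":0.13,"tz":0.095,"claw":0.025},{"ax":0,"ay":0,"az":0,"tx":-0.008,"ty":0.175,"tz":0.095,"claw":0.025},{"ax":0,"ay":0,"az":0,"tx":-0.01,"ty":0.22,"tz":0.095,"claw":0.025}]' && python3 -m handwheel '[{"ax":0,"ay":0,"az":0,"tx":-0.002,"ty":0.045,"tz":0,"claw":0.025},{"ax":0,"ay":0,"az":0,"tx":-0.004,"ty":0.085,"tz":0,"claw":0.025},{"ax":0,"ay":0,"az":0,"tx":-0.0065,"ty":0.108,"tz":0,"claw":0.025},{"ax":0,"ay":0,"az":0,"tx":-0.0065,"ty":0.1155,"tz":0,"claw":0.025},{"ax":0,"ay":0,"az":0,"tx":-0.0065,"ty":0.1155,"tz":-0.02,"claw":0.025},{"ax":0,"ay":0,"az":0,"tx":-0.0065,"ty":0.1155,"tz":-0.05,"claw":0.025}]'; python3 - <<'E'
from h import *
from cell import manip
c=manip.read_camera("wrist");cv2.imwrite("pics/w4.png",c["image"][:,:,::-1])
E
```

```text
time: 9.82
eef_pos: [577.5, -93.8, 123.2]
eef_rot: [[0.936, 0.352, 0.002], [0.352, -0.936, -0.0], [0.002, 0.001, -1.0]]
ft_force: [0.5, -0.3, -1.4]
width: 31.0
gripper_force: 59.5
time: 10.58
eef_pos: [572.1, 19.9, 72.6]
eef_rot: [[0.936, 0.352, 0.004], [0.352, -0.936, -0.0], [0.003, 0.001, -1.0]]
ft_force: [-0.1, 0.1, -0.1]
width: 30.9
gripper_force: 59.5
```

View pics/w4.png

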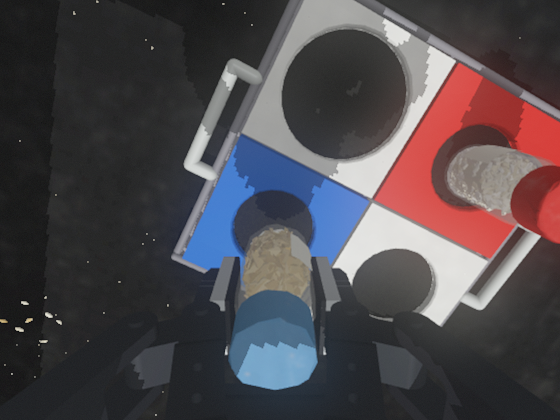

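The wrist view shows the blue vial over the blue pocket at (273,225), with the red vial standing well inside its own pocket. I'll lower, release and retreat towards the beakers.

```bash
python3 -m handwheel '[{"ax":0,"ay":0,"az":0,"tx":0,"ty":0,"tz":-0.018,"claw":0.025},{"ax":0,"ay":0,"az":0,"tx":0,"ty":0,"tz":-0.03,"claw":0.025},{"ax":0,"ay":0,"az":0,"tx":0,"ty":0,"tz":-0.034,"claw":0.025},{"ax":0,"ay":0,"az":0,"tx":0,"ty":0,"tz":-0.036,"claw":0.025},{"ax":0,"ay":0,"az":0,"tx":0,"ty":0,"tz":-0.036,"claw":0.025},{"ax":0,"ay":0,"az":0,"tx":0,"ty":0,"tz":-0.036,"claw":0.025}]'
```

```text
time: 11.38
eef_pos: [570.8, 20.4, 36.3]
eef_rot: [[0.936, 0.352, 0.0], [0.352, -0.936, -0.0], [0.0, 0.0, -1.0]]
ft_force: [-2.9, -0.9, 6.3]
width: 31.0
gripper_force: 60.2
```

```bash
python3 -m handwheel '[{"ax":0,"ay":0,"az":0,"tx":0,"ty":0,"tz":0,"claw":0.04},{"ax":0,"ay":0,"az":0,"tx":0,"ty":0,"tz":0,"claw":0.06},{"ax":0,"ay":0,"az":0,"tx":0,"ty":0,"tz":0,"claw":0.06},{"ax":0,"ay":0,"az":0,"tx":0,"ty":0,"tz":0.02,"claw":0.06},{"ax":0,"ay":0,"az":0,"tx":0,"ty":0,"tz":0.06,"claw":0.06},{"ax":0,"ay":0,"az":0,"tx":0,"ty":0,"tz":0.11,"claw":0.06},{"ax":0,"ay":0,"az":0,"tx":0,"ty":0,"tz":0.15,"claw":0.07},{"ax":0,"ay":0,"az":0,"tx":-0.006,"ty":-0.03,"tz":0.165,"claw":0.075}]' && python3 -m handwheel '[{"ax":0,"ay":0,"az":0,"tx":-0.01,"ty":-0.05,"tz":0,"claw":0.075},{"ax":0,"ay":0,"az":0,"tx":-0.02,"ty":-0.105,"tz":0,"claw":0.075},{"ax":0,"ay":0,"az":0,"tx":-0.03,"ty":-0.16,"tz":0,"claw":0.075},{"ax":0,"ay":0,"az":0,"tx":-0.04,"ty":-0.215,"tz":0,"claw":0.075},{"ax":0,"ay":0,"az":0,"tx":-0.05,"ty":-0.27,"tz":0,"claw":0.075},{"ax":0,"ay":0,"az":0,"tx":-0.06,"ty":-0.325,"tz":0,"claw":0.075},{"ax":0,"ay":0,"az":0,"tx":-0.072,"ty":-0.375,"tz":0,"claw":0.075},{"ax":0,"ay":0,"az":0,"tx":-0.08,"ty":-0.405,"tz":0,"claw":0.075}]' && python3 -m handwheel '[{"ax":0,"ay":0,"az":0,"tx":0,"ty":0,"tz":0,"claw":0.075},{"ax":0,"ay":0,"az":0,"tx":0,"ty":0,"tz":0,"claw":0.075}]'; python3 - <<'E'
from h import *
from cell import manip
c=manip.read_camera("wrist");cv2.imwrite("pics/w5.png",c["image"][:,:,::-1])
for col in('yellow','green','purple'):
  for a,ce,m in blobs(c,col,200):
    (u,v),r=cv2.minEnclosingCircle(np.argwhere(m)[:,::-1].astype(np.float32)); print(col,a,ce,r,ray(c,(u,v),83),ray(c,(u,v),45))
E
```

```text
time: 12.38
eef_pos: [566.2, -8.6, 203.2]
eef_rot: [[0.935, 0.354, 0.004], [0.354, -0.935, 0.0], [0.004, 0.001, -1.0]]
ft_force: [0.4, -1.8, -0.5]
width: 75.5
gripper_force: 0.0
time: 13.38
eef_pos: [483.7, -416.9, 200.1]
eef_rot: [[0.937, 0.351, -0.0], [0.351, -0.937, -0.0], [-0.0, 0.0, -1.0]]
ft_force: [-0.3, 1.1, -0.2]
width: 75.1
gripper_force: 0.0
time: 13.62
eef_pos: [484.5, -413.8, 200.0]
eef_rot: [[0.936, 0.352, -0.0], [0.352, -0.936, 0.001], [-0.0, -0.001, -1.0]]
ft_force: [-0.3, 0.8, 0.9]
width: 75.0
gripper_force: 0.0
yellow 480 [282.15416667 169.18958333] 28.624584197998047 [ 495.29120577 -418.09612186   83.        ] [ 486.14545626 -422.62575191   45.        ]
yellow 2047 [284.41426478 201.55740107] 26.196516036987305 [ 484.5333171 -422.2209422   83.       ] [ 473.81628345 -427.35303849   45.        ]
purple 5918 [327.97414667  63.68198716] 49.24787521362305 [ 587.81360134 -414.45771478   83.        ] [ 592.18156049 -418.45592351   45.        ]
purple 3257 [208.03285232 269.23672091] 36.39433670043945 [ 408.70306475 -382.16075775   83.        ] [ 386.9103566  -381.44171219   45.        ]
```

View pics/w5.png

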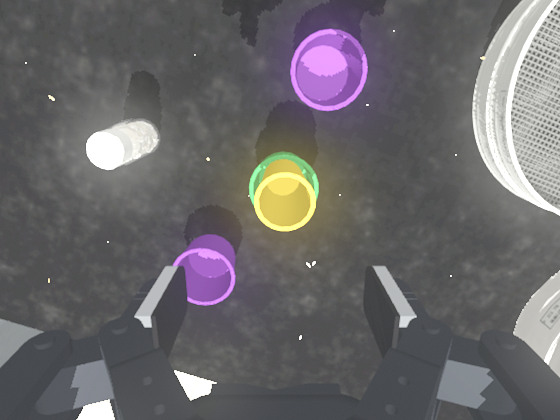

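The wrist view shows the yellow rim centred at (284.5,201), which is (484.5,-422), with the green rim just behind it. Purple decoys are at (328,68) and (207,270), both over 100 mm away. I'll grip the yellow wall above the green rim, TCP at z 56.

```bash
python3 -m handwheel '[{"ax":0,"ay":0,"az":0,"tx":0,"ty":-0.0075,"tz":-0.03,"claw":0.075},{"ax":0,"ay":0,"az":0,"tx":0,"ty":-0.0075,"tz":-0.07,"claw":0.075},{"ax":0,"ay":0,"az":0,"tx":0,"ty":-0.0075,"tz":-0.11,"claw":0.075},{"ax":0,"ay":0,"az":0,"tx":0,"ty":-0.0075,"tz":-0.134,"claw":0.075},{"ax":0,"ay":0,"az":0,"tx":0,"ty":-0.0075,"tz":-0.144,"claw":0.075},{"ax":0,"ay":0,"az":0,"tx":0,"ty":-0.0075,"tz":-0.144,"claw":0.055},{"ax":0,"ay":0,"az":0,"tx":0,"ty":-0.0075,"tz":-0.144,"claw":0.037},{"ax":0,"ay":0,"az":0,"tx":0,"ty":-0.0075,"tz":-0.144,"claw":0.037}]'; python3 - <<'E'
from h import *
from cell import manip
c=manip.read_camera("wrist");cv2.imwrite("pics/w6.png",c["image"][:,:,::-1])
E
```

```text
time: 14.68
eef_pos: [485.4, -422.4, 57.8]
eef_rot: [[0.936, 0.352, 0.002], [0.352, -0.936, -0.001], [0.001, 0.002, -1.0]]
ft_force: [-1.0, 1.5, 5.9]
width: 42.7
gripper_force: 61.1
```

View pics/w6.png

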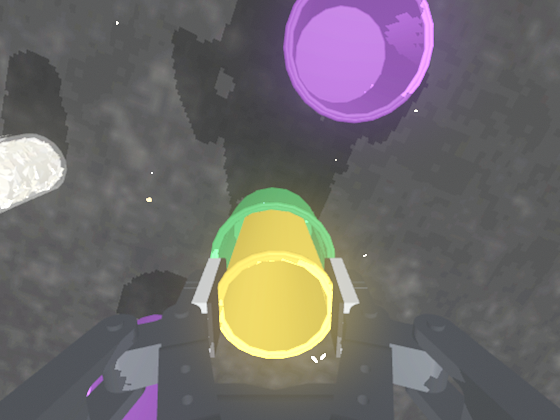

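The yellow beaker is held at width 42.7 mm, with the green one still round its foot. I'll lift slowly and check that the green stays behind.

```bash
python3 -m handwheel '[{"ax":0,"ay":0,"az":0,"tx":0,"ty":0,"tz":0.005,"claw":0.037},{"ax":0,"ay":0,"az":0,"tx":0,"ty":0,"tz":0.015,"claw":0.037},{"ax":0,"ay":0,"az":0,"tx":0,"ty":0,"tz":0.03,"claw":0.037},{"ax":0,"ay":0,"az":0,"tx":0,"ty":0,"tz":0.045,"claw":0.037},{"ax":0,"ay":0,"az":0,"tx":0,"ty":0,"tz":0.06,"claw":0.037},{"ax":0,"ay":0,"az":0,"tx":0,"ty":0,"tz":0.08,"claw":0.037},{"ax":0,"ay":0,"az":0,"tx":0,"ty":0,"tz":0.1,"claw":0.037},{"ax":0,"ay":0,"az":0,"tx":0,"ty":0,"tz":0.105,"claw":0.037}]'; python3 - <<'E'
from h import *
from cell import manip
c=manip.read_camera("wrist");cv2.imwrite("pics/w7.png",c["image"][:,:,::-1]);P=cloud(c)
for a,ce,m in blobs(c,'green',100):
  (u,v),r=cv2.minEnclosingCircle(np.argwhere(m)[:,::-1].astype(np.float32));q=P[m];print(a,ce,(u,v,r),np.nanpercentile(q[:,2],[5,50,95]),ray(c,(u,v),45),np.nanmin(q,0),np.nanmax(q,0))
E
```

```text
time: 15.72
eef_pos: [485.3, -422.6, 163.5]
eef_rot: [[0.936, 0.352, 0.002], [0.352, -0.936, -0.002], [0.001, 0.003, -1.0]]
ft_force: [0.7, 0.2, -0.6]
width: 42.7
gripper_force: 60.8
1864 [268.53165236 185.38948498] (272.1065673828125, 195.10655212402344, 39.37002182006836) [ 2.60342003  4.71952031 45.98862922] [ 487.02835539 -420.8125763    45.        ] [ 4.63016055e+02 -4.55800522e+02 -9.09941816e-02] [ 514.93728524 -392.05657495   47.55179927]
```

View pics/w7.png

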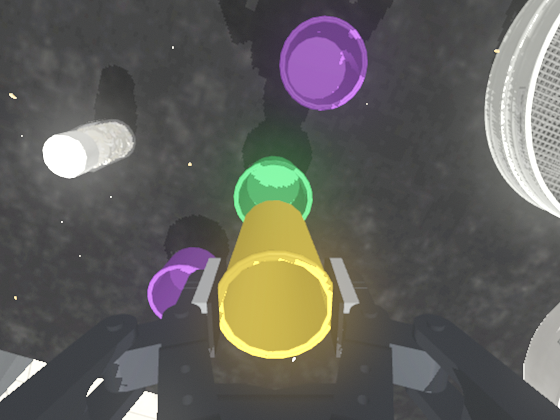

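The green beaker stayed put, rim centre (273,196), at about (487,-421). The yellow one is clear and upright, so I'll carry it to the small white pocket at (560.5,-65.5).

```bash
python3 -m handwheel '[{"ax":0,"ay":0,"az":0,"tx":0.004,"ty":0.02,"tz":0,"claw":0.037},{"ax":0,"ay":0,"az":0,"tx":0.013,"ty":0.06,"tz":0,"claw":0.037},{"ax":0,"ay":0,"az":0,"tx":0.023,"ty":0.11,"tz":0,"claw":0.037},{"ax":0,"ay":0,"az":0,"tx":0.034,"ty":0.16,"tz":0,"claw":0.037},{"ax":0,"ay":0,"az":0,"tx":0.045,"ty":0.21,"tz":0,"claw":0.037},{"ax":0,"ay":0,"az":0,"tx":0.056,"ty":0.26,"tz":0,"claw":0.037},{"ax":0,"ay":0,"az":0,"tx":0.066,"ty":0.305,"tz":0,"claw":0.037},{"ax":0,"ay":0,"az":0,"tx":0.073,"ty":0.34,"tz":0,"claw":0.037}]' && python3 -m handwheel '[{"ax":0,"ay":0,"az":0,"tx":0.003,"ty":0.0135,"tz":0,"claw":0.037},{"ax":0,"ay":0,"az":0,"tx":0.003,"ty":0.0165,"tz":0,"claw":0.037},{"ax":0,"ay":0,"az":0,"tx":0.003,"ty":0.0165,"tz":-0.01,"claw":0.037},{"ax":0,"ay":0,"az":0,"tx":0.003,"ty":0.0165,"tz":-0.035,"claw":0.037},{"ax":0,"ay":0,"az":0,"tx":0.003,"ty":0.0165,"tz":-0.055,"claw":0.037},{"ax":0,"ay":0,"az":0,"tx":0.003,"ty":0.0165,"tz":-0.06,"claw":0.037}]'; python3 - <<'E'
from h import *
from cell import manip
c=manip.read_camera("wrist");cv2.imwrite("pics/w8.png",c["image"][:,:,::-1])
E
```

```text
time: 16.77
eef_pos: [556.7, -79.0, 160.4]
eef_rot: [[0.936, 0.353, -0.002], [0.353, -0.936, 0.001], [-0.001, -0.001, -1.0]]
ft_force: [-0.6, 0.2, 0.2]
width: 42.5
gripper_force: 60.9
time: 17.52
eef_pos: [559.1, -66.5, 99.5]
eef_rot: [[0.936, 0.351, -0.003], [0.351, -0.936, 0.0], [-0.003, -0.001, -1.0]]
ft_force: [-0.1, -0.2, -0.4]
width: 42.5
gripper_force: 60.9
```

View pics/w8.png

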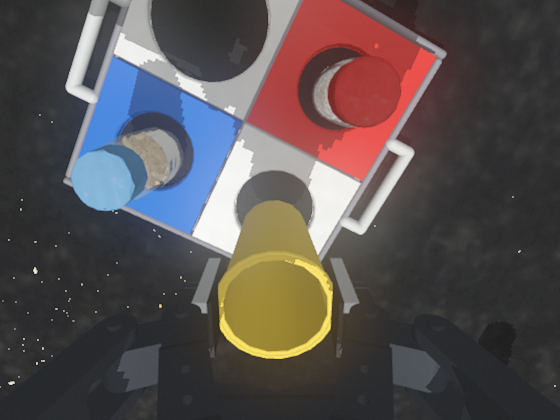

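Both vials stand inside their pockets, and the yellow beaker is over the small white pocket at (274,205). I'll lower it.

```bash
python3 -m handwheel '[{"ax":0,"ay":0,"az":0,"tx":0,"ty":0,"tz":-0.015,"claw":0.037},{"ax":0,"ay":0,"az":0,"tx":0,"ty":0,"tz":-0.028,"claw":0.037},{"ax":0,"ay":0,"az":0,"tx":0,"ty":0,"tz":-0.034,"claw":0.037},{"ax":0,"ay":0,"az":0,"tx":0,"ty":0,"tz":-0.037,"claw":0.037},{"ax":0,"ay":0,"az":0,"tx":0,"ty":0,"tz":-0.039,"claw":0.037},{"ax":0,"ay":0,"az":0,"tx":0,"ty":0,"tz":-0.039,"claw":0.037},{"ax":0,"ay":0,"az":0,"tx":0,"ty":0,"tz":-0.039,"claw":0.037}]'
```

```text
time: 18.45
eef_pos: [561.0, -65.2, 63.8]
eef_rot: [[0.936, 0.352, 0.001], [0.352, -0.936, 0.0], [0.001, 0.0, -1.0]]
ft_force: [-4.6, 2.9, 13.4]
width: 42.7
gripper_force: 62.3
```

```bash
python3 -m handwheel '[{"ax":0,"ay":0,"az":0,"tx":0,"ty":0,"tz":0,"claw":0.05},{"ax":0,"ay":0,"az":0,"tx":0,"ty":0,"tz":0,"claw":0.06},{"ax":0,"ay":0,"az":0,"tx":0,"ty":0,"tz":0,"claw":0.062},{"ax":0,"ay":0,"az":0,"tx":0,"ty":0,"tz":0.02,"claw":0.062},{"ax":0,"ay":0,"az":0,"tx":0,"ty":0,"tz":0.05,"claw":0.062},{"ax":0,"ay":0,"az":0,"tx":0,"ty":0,"tz":0.09,"claw":0.062},{"ax":0,"ay":0,"az":0,"tx":0,"ty":0,"tz":0.12,"claw":0.08},{"ax":0,"ay":0,"az":0,"tx":-0.005,"ty":-0.02,"tz":0.13,"claw":0.08}]' && python3 -m handwheel '[{"ax":0,"ay":0,"az":0,"tx":-0.01,"ty":-0.05,"tz":0,"claw":0.08},{"ax":0,"ay":0,"az":0,"tx":-0.021,"ty":-0.105,"tz":0,"claw":0.08},{"ax":0,"ay":0,"az":0,"tx":-0.032,"ty":-0.16,"tz":0,"claw":0.08},{"ax":0,"ay":0,"az":0,"tx":-0.043,"ty":-0.215,"tz":0,"claw":0.08},{"ax":0,"ay":0,"az":0,"tx":-0.054,"ty":-0.27,"tz":0,"claw":0.08},{"ax":0,"ay":0,"az":0,"tx":-0.064,"ty":-0.315,"tz":0,"claw":0.08},{"ax":0,"ay":0,"az":0,"tx":-0.0685,"ty":-0.3355,"tz":0,"claw":0.08},{"ax":0,"ay":0,"az":0,"tx":-0.0685,"ty":-0.3355,"tz":0,"claw":0.08}]'; python3 - <<'E'
from h import *
from cell import manip
c=manip.read_camera("wrist");cv2.imwrite("pics/w9.png",c["image"][:,:,::-1]);P=cloud(c)
for a,ce,m in blobs(c,'green',100):
  q=P[m];q=q[q[:,2]>41];print(a,ce,cv2.boundingRect(m.astype(np.uint8)),np.nanmin(q,0),np.nanmax(q,0),(cv2.minEnclosingCircle(q[:,:2].astype(np.float32))))
E
```

```text
time: 19.45
eef_pos: [556.6, -85.5, 194.1]
eef_rot: [[0.935, 0.354, 0.003], [0.354, -0.935, -0.0], [0.003, 0.001, -1.0]]
ft_force: [0.4, 0.3, -0.0]
width: 80.0
gripper_force: 0.0
time: 20.45
eef_pos: [485.8, -422.0, 191.2]
eef_rot: [[0.937, 0.35, -0.001], [0.35, -0.937, 0.001], [-0.001, -0.001, -1.0]]
ft_force: [0.4, -0.1, -0.4]
width: 80.0
gripper_force: 0.0
169 [274.72781065 159.73964497] (240, 151, 70, 35) [ 483.70246313 -448.04455216   43.63099479] [ 514.74158916 -392.01240797   47.05824105] ((491.77276611328125, -420.02850341796875), 28.87244415283203)
2362 [273.42082981 194.61261643] (243, 166, 63, 54) [ 458.36535612 -448.6199164    41.04314219] [ 506.18723344 -395.68019206   46.53166703] ((484.1846923828125, -422.1334228515625), 26.61820411682129)
```

View pics/w9.png

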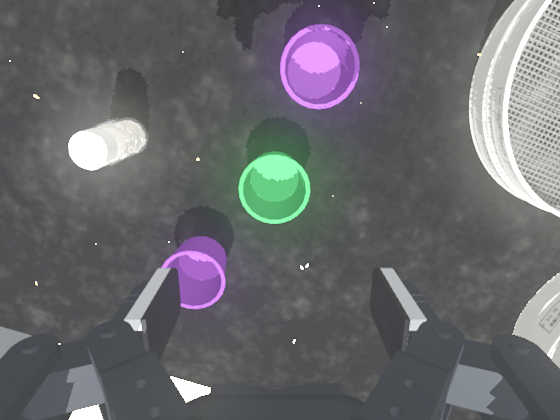

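The green beaker stands at rim centre (274,188), extents giving (486.5,-420.5). The purple decoys, at (319,66) and (194,278), are clear of the finger paths.

```bash
python3 -m handwheel '[{"ax":0,"ay":0,"az":0,"tx":-0.0005,"ty":0.0005,"tz":-0.04,"claw":0.08},{"ax":0,"ay":0,"az":0,"tx":-0.0005,"ty":0.0005,"tz":-0.085,"claw":0.08},{"ax":0,"ay":0,"az":0,"tx":-0.0005,"ty":0.0005,"tz":-0.13,"claw":0.08},{"ax":0,"ay":0,"az":0,"tx":-0.0005,"ty":0.0005,"tz":-0.165,"claw":0.08},{"ax":0,"ay":0,"az":0,"tx":-0.0005,"ty":0.0005,"tz":-0.178,"claw":0.08},{"ax":0,"ay":0,"az":0,"tx":-0.0005,"ty":0.0005,"tz":-0.178,"claw":0.065},{"ax":0,"ay":0,"az":0,"tx":-0.0005,"ty":0.0005,"tz":-0.178,"claw":0.048},{"ax":0,"ay":0,"az":0,"tx":-0.0005,"ty":0.0005,"tz":-0.178,"claw":0.048}]'
```

```text
time: 21.5
eef_pos: [487.5, -421.1, 16.0]
eef_rot: [[0.936, 0.352, 0.002], [0.352, -0.936, -0.002], [0.001, 0.002, -1.0]]
ft_force: [0.4, 1.2, 2.6]
width: 55.0
gripper_force: 63.8
```

```bash
python3 -m handwheel '[{"ax":0,"ay":0,"az":0,"tx":0,"ty":0,"tz":0.015,"claw":0.048},{"ax":0,"ay":0,"az":0,"tx":0,"ty":0,"tz":0.045,"claw":0.048},{"ax":0,"ay":0,"az":0,"tx":0,"ty":0,"tz":0.085,"claw":0.048},{"ax":0,"ay":0,"az":0,"tx":0.005,"ty":0.013,"tz":0.12,"claw":0.048},{"ax":0,"ay":0,"az":0,"tx":0.018,"ty":0.045,"tz":0.135,"claw":0.048},{"ax":0,"ay":0,"az":0,"tx":0.035,"ty":0.09,"tz":0.135,"claw":0.048},{"ax":0,"ay":0,"az":0,"tx":0.053,"ty":0.135,"tz":0.135,"claw":0.048},{"ax":0,"ay":0,"az":0,"tx":0.071,"ty":0.18,"tz":0.135,"claw":0.048}]' && python3 -m handwheel '[{"ax":0,"ay":0,"az":0,"tx":0.018,"ty":0.045,"tz":0,"claw":0.048},{"ax":0,"ay":0,"az":0,"tx":0.036,"ty":0.09,"tz":0,"claw":0.048},{"ax":0,"ay":0,"az":0,"tx":0.054,"ty":0.135,"tz":0,"claw":0.048},{"ax":0,"ay":0,"az":0,"tx":0.072,"ty":0.18,"tz":0,"claw":0.048},{"ax":0,"ay":0,"az":0,"tx":0.087,"ty":0.22,"tz":0,"claw":0.048},{"ax":0,"ay":0,"az":0,"tx":0.096,"ty":0.243,"tz":0,"claw":0.048},{"ax":0,"ay":0,"az":0,"tx":0.099,"ty":0.2515,"tz":0,"claw":0.048},{"ax":0,"ay":0,"az":0,"tx":0.099,"ty":0.2515,"tz":-0.02,"claw":0.048}]'; python3 - <<'E'
from h import *
from cell import manip
c=manip.read_camera("wrist");cv2.imwrite("pics/w10.png",c["image"][:,:,::-1])
E
```

```text
time: 22.5
eef_pos: [558.1, -239.3, 150.9]
eef_rot: [[0.936, 0.352, 0.002], [0.352, -0.936, -0.001], [0.001, 0.001, -1.0]]
ft_force: [1.0, -0.6, -1.5]
width: 55.1
gripper_force: 63.7
time: 23.5
eef_pos: [657.7, 10.6, 130.3]
eef_rot: [[0.936, 0.352, 0.003], [0.352, -0.936, -0.0], [0.003, 0.001, -1.0]]
ft_force: [0.5, -0.3, -0.9]
width: 55.4
gripper_force: 63.7
```

View pics/w10.png

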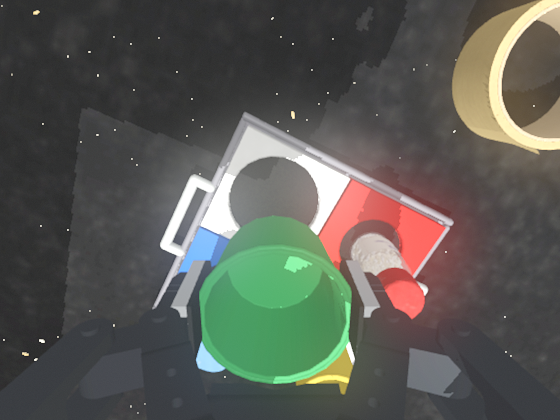

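The green beaker is held upright over the large white pocket at (275,198), and the red vial at (380,250) is clear of the fingers. I'll lower it.

```bash
python3 -m handwheel '[{"ax":0,"ay":0,"az":0,"tx":0,"ty":0,"tz":-0.03,"claw":0.048},{"ax":0,"ay":0,"az":0,"tx":0,"ty":0,"tz":-0.06,"claw":0.048},{"ax":0,"ay":0,"az":0,"tx":0,"ty":0,"tz":-0.085,"claw":0.048},{"ax":0,"ay":0,"az":0,"tx":0,"ty":0,"tz":-0.098,"claw":0.048},{"ax":0,"ay":0,"az":0,"tx":0,"ty":0,"tz":-0.103,"claw":0.048},{"ax":0,"ay":0,"az":0,"tx":0,"ty":0,"tz":-0.106,"claw":0.048},{"ax":0,"ay":0,"az":0,"tx":0,"ty":0,"tz":-0.106,"claw":0.048},{"ax":0,"ay":0,"az":0,"tx":0,"ty":0,"tz":-0.106,"claw":0.048}]'
```

```text
time: 24.55
eef_pos: [656.5, 10.5, 25.0]
eef_rot: [[0.936, 0.352, 0.0], [0.352, -0.936, -0.0], [0.0, 0.0, -1.0]]
ft_force: [-5.2, -1.3, 8.3]
width: 55.0
gripper_force: 64.5
```

Contact on the floor. I'll release, rise and move aside for a final look.

```bash
python3 -m handwheel '[{"ax":0,"ay":0,"az":0,"tx":0,"ty":0,"tz":0,"claw":0.06},{"ax":0,"ay":0,"az":0,"tx":0,"ty":0,"tz":0,"claw":0.07},{"ax":0,"ay":0,"az":0,"tx":0,"ty":0,"tz":0,"claw":0.07},{"ax":0,"ay":0,"az":0,"tx":0,"ty":0,"tz":0.02,"claw":0.07},{"ax":0,"ay":0,"az":0,"tx":0,"ty":0,"tz":0.06,"claw":0.07},{"ax":0,"ay":0,"az":0,"tx":0,"ty":0,"tz":0.11,"claw":0.07},{"ax":0,"ay":0,"az":0,"tx":0,"ty":0,"tz":0.16,"claw":0.07},{"ax":0,"ay":0,"az":0,"tx":0,"ty":0,"tz":0.2,"claw":0.07}]' && python3 -m handwheel '[{"ax":0,"ay":0,"az":0,"tx":-0.03,"ty":0.04,"tz":0,"claw":0.07},{"ax":0,"ay":0,"az":0,"tx":-0.06,"ty":0.08,"tz":0,"claw":0.07},{"ax":0,"ay":0,"az":0,"tx":-0.09,"ty":0.12,"tz":0,"claw":0.07},{"ax":0,"ay":0,"az":0,"tx":-0.12,"ty":0.16,"tz":0,"claw":0.07},{"ax":0,"ay":0,"az":0,"tx":-0.15,"ty":0.2,"tz":0,"claw":0.07},{"ax":0,"ay":0,"az":0,"tx":-0.18,"ty":0.24,"tz":0,"claw":0.07},{"ax":0,"ay":0,"az":0,"tx":-0.19,"ty":0.25,"tz":0,"claw":0.07},{"ax":0,"ay":0,"az":0,"tx":-0.19,"ty":0.25,"tz":0,"claw":0.07}]'; python3 - <<'E'
from h import *
from cell import manip
a=manip.read_camera("top")["image"][130:270,150:430];b=manip.read_camera("scene")["image"][110:330,160:440]
im=np.vstack([cv2.resize(a,(560,280)),cv2.resize(b[:160],(560,320))]);cv2.imwrite("pics/fin.png",im[:,:,::-1])
c=manip.read_camera("top");P=cloud(c)
for col in('red','blue','yellow','green'):
  for n,ce,m in blobs(c,col,20):
    q=np.nanmedian(P[m],0)
    if 500<q[0]<720 and abs(q[1])<150: print(col,n,q,np.nanmax(P[m][:,2]))
E
```

```text
time: 25.55
eef_pos: [657.0, 11.1, 227.2]
eef_rot: [[0.936, 0.352, 0.003], [0.352, -0.936, 0.0], [0.003, 0.001, -1.0]]
ft_force: [0.3, 0.6, 0.1]
width: 70.2
gripper_force: 0.0
time: 26.55
eef_pos: [466.4, 261.4, 224.2]
eef_rot: [[0.935, 0.354, 0.001], [0.354, -0.935, 0.0], [0.001, 0.0, -1.0]]
ft_force: [1.3, -1.2, -0.2]
width: 70.0
gripper_force: 0.0
red 536 [644.70008558 -75.28509972  14.74579742] 95.47600681803374
blue 557 [569.13983712  21.0802181   15.00698624] 92.3914284634759
yellow 176 [562.32714239 -64.8650999   28.40176796] 96.30636658058233
green 261 [655.96091145  10.44452762  15.80787877] 60.978343770574156
```

View pics/fin.png

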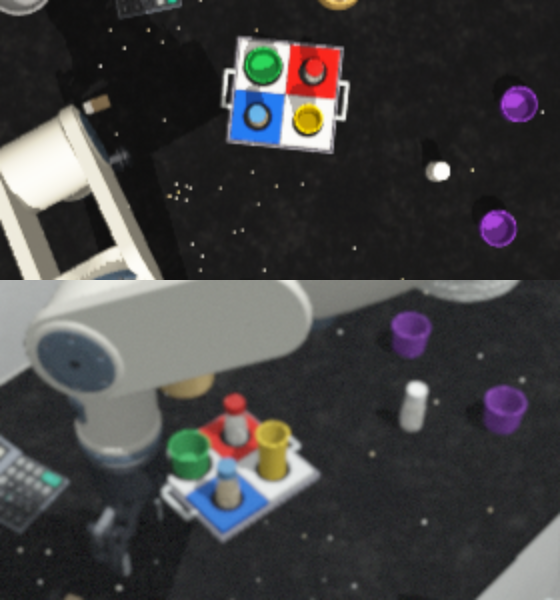

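The final views show all four things upright in their pockets: green at (263,66), red at (313,68), blue at (259,116) and yellow at (307,120) in the top half. The white vial and the purple beakers are untouched. I'll hand it in.

```bash
python3 -c "
from cell import manip
print(manip.sign_off())"
```

```text
the job is handed in; nothing more can be done
None
```

I handed the job in at about 27 s: both vials and both beakers stood upright in their matching inserts, the white-capped vial was still standing in place, and the dish was never approached, though it was hidden by the arm in my final pictures.

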